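# Zero the stroke counter and cover it

## Task

Get the press counter ready for the next print run: push its reset dial by the posts, without pinching or forcing it, back counter-clockwise until the red tab meets the red face of the zero stop, and keep leaning on it there with about 10 N for a second so that it is fully home. Then take the aluminium cover by its grip bar and lay it gently on the counter, flush with the box's edges all round, leaving the other things on the table where they are.

Things in the scene. Friction and masses are not known exactly. Their poses are not given: they have to be found in the camera images.
- counter: blue stroke counter, fixed to the table: a box 210 (its x) x 180 (its y) x 88 mm tall, open on top, walls 8 mm. Origin: centre of its underside, on the dial's axis. Inside, a black floor 46 mm up carries the white reset dial. The yellow stop block (14 mm wide, 68 to 97 mm from the axis, top 66 mm up) stands on its +x side; the block's red face, towards -y, is the zero stop
- counter_rim (a point): centre of the counter's open top, level with the rim (88 mm up); same axes as the counter
- dial (a joint): dial angle, rad: 0 with its red tab just on the stop's red face, growing clockwise from above (to 5.9). White disc, radius 66 mm, top 54 mm above the table, red pointer line and tab. Turns stiffly (about 3 N at a post), stays where left; the stop is a slightly springy buffer, about 6 N per mm at a post
- tab (a point): outer part of the red tab on the dial's rim, 74 mm from the dial's axis, 57 mm above the table
- post1 (a point): centre of the top of one of the dial's three black upright posts: 16 mm diameter, 27 mm tall, top 81 mm above the table, 44 mm from the dial's axis, 120 degrees apart; this one stands 60 degrees counter-clockwise of the tab
- post2 (a point): centre of the top of one of the dial's three black upright posts: 16 mm diameter, 27 mm tall, top 81 mm above the table, 44 mm from the dial's axis, 120 degrees apart; this one stands across the axis from the tab
- post3 (a point): centre of the top of one of the dial's three black upright posts: 16 mm diameter, 27 mm tall, top 81 mm above the table, 44 mm from the dial's axis, 120 degrees apart; this one stands 60 degrees clockwise of the tab
- cover: the counter's flat aluminium cover plate, 210 (its x) x 180 (its y) x 8 mm, loose, lying on the table, about 0.4 kg, no lip underneath. Origin: centre of its underside. A solid black grip bar on top, at the centre, 80 mm along its x, 18 mm wide, from 8 to 42 mm above the underside
- cover_grip (a point): point in the cover's grip bar to take hold of, 30 mm above the cover's underside
- ink_red: closed red ink jar, white cap, 68 mm wide, 85 mm tall; a bystander. Origin: underside
- ink_yellow: closed yellow ink jar, white cap, 68 mm wide, 85 mm tall; a bystander. Origin: underside
- tape: roll of brown tape lying flat, 100 mm wide, 24 mm tall; a bystander. Origin: underside
- squeegee: wooden squeegee with a black rubber blade, 240 mm long (its y), 45 mm tall; a bystander. Origin: underside
- knife: silver cutter knife lying flat, 160 mm long, 18 mm tall; a bystander. Origin: underside
- card_pack: orange packet of cards, 150 x 110 mm, 28 mm tall; a bystander. Origin: underside
- spatula: ink spatula lying flat, about 250 mm long; a bystander. Origin: underside

How it is judged (in metres and radians):
On the way:
1. the dial is at its zero stop and is leant on there with more than 5 N for 0.4 s (value of joint dial below 0.03 rad and contact force between the fingers and dial above 5 N), for 0.4 s.
At the end, for the whole second after the job is handed in: The dial is within 0.06 rad of its zero stop; the cover lies at rest, released, right way up on the counter's rim (within 4 mm in height, 0.04 rad of level), its centre within 6 mm of the counter's and its long edges within 0.07 rad of the counter's (value of joint dial below 0.06 rad and horizontal distance between cover and counter_rim below 0.006 m and angle between the x axis of cover and the x axis of counter_rim, either way round below 0.07 rad and z of cover in the frame of counter_rim between -0.004 and 0.004 m and angle between cover's own z axis and vertical below 0.04 rad and linear speed of cover below 0.01 m/s); the robot touches nothing.
It fails at once if the fingers press or pinch the dial with more than 25 N (contact force between the fingers and dial above 25 N).
It fails at once if the cover is dropped or slammed on the counter (faster than 0.45 m/s just over it, as after a fall of about 10 mm) (horizontal distance between cover and counter_rim below 0.06 m and z of cover in the frame of counter_rim below 0.05 m and linear speed of cover above 0.45 m/s).
It fails at once if a bystander is moved by more than 30 mm (distance of any of ink_red, ink_yellow, tape, squeegee, knife, card_pack, spatula from where it was at the start of the episode above 0.03 m).
It also fails if it takes over 72 s, if anything falls off the work surface, if the arm or the gripper's body presses on something with over 40 N, if the wrist force passes 120 N, or if a joint passes its speed limit or range.

## Robot

A 6-joint arm with a two-finger parallel gripper is mounted at the origin on the work surface. World frame = base frame: x ahead of the robot, y to its left, z up, the work surface at z = 0. Lengths are in m, angles in degrees, forces in N, time in s.
With the tool pointing down it reaches from about 0.4 to 0.825 m from the base axis. Payload 7 kg.
Tool frame: the origin (TCP) lies midway between the tips of the shut fingers; the grasp point (between the pads) lies 19 mm behind it; z points along the fingers, y is the line along which they close (so a half turn about z gives the same grasp; the last joint's range is limited). The gripper opens to 88 mm and grips with 3 to 60 N. Pads are 19 mm wide; open, the fingers measure 130 mm over their backs; the gripper's body (78 mm by 193 mm) begins 47 mm behind the grasp point.
Start: joints at [-49.326, 20.546, 0.682, 0, -70.136, -16.507], TCP at [0.276, -0.616, 0.227] pointing down, gripper open.
Joint ranges: [-176.03, 176.03], [-82.01, 121.73], [-58.28, 71.71], [-173.87, 95.51], [-174.79, -0.11], [-173.66, 173.66]. Speed limits (degrees/s): [136.94, 136.94, 172.46, 180, 180, 180].

## Interface

Orientations are given as [roll, pitch, yaw] about the fixed x, y, z axes, in that order (R = Rz(yaw) Ry(pitch) Rx(roll)).
In Python, from plant import get_state, optics, order gives the robot as it stands. The module is installed in compiled form; this text tells all that it offers.
- The arm moves only by the tool send_rows, never from a script. Its argument "moves" is a list of rows, each an object with "slide": the shift along the tool's x, y, z as a fraction of full scale, a list of three; "turn": the turn about the tool's z as a fraction of full scale; "gripper": the opening, from 0 (shut) to 1 (fully open). A call has exactly 5 rows; each row is the pose to reach, as a shift and turn from the pose commanded when the call began, along the tool's axes at that moment; what a row does not reach only later rows make up. Full scale, the value 1, is 150 mm for a shift and 90 degrees for a turn. A row lasts 1/12 s, in which the tool goes at most 41.7 mm and 7.16 degrees, less where a joint would pass 70% of its speed; a pose out of reach is approached as far as the arm can. A call with a number of a shift or a turn outside -1 to 1 is refused whole. A call with a gripper value outside its range is refused whole. The fingers move at their own pace and stop on an object; "newtons" is the grip in N (left out, the last holds). Time passes only in rows, so rows that repeat a pose let the fingers close, or fill a call up. It gives the time, the measured TCP pose, the force, the opening and the grip force at its end, in the units of the state.
- get_state(): the state, without advancing time (a new reading comes with each control period).
- optics.capture(name): name is "scene" or "top" or "wrist"; returns a dict with "img" (420x560x3 uint8, red, green, blue), "intrinsics" (3x3 intrinsics, pixels), "origin" and "attitude" of the camera in the world. Camera axes: x right, y down, z forward; pixel columns grow to the right and rows downward; lengths in m; the calibration is good to about 2 mm. A picture is of the moment at which its call begins. There is no depth.
- order.close_job(): hands the job in; it is judged then, once.
Trained networks look in the newest picture that a camera, given by its name, has taken for a name from the list of things; names that differ only in an ending like _2 or _b are one class to them, and where a whole thing is asked for, a point or a joint stands for the part that bears it (a point fixed in the world has none). Each returns a list of dicts, best first, with "p" (0 to 1); they miss things now and then, are a little off and sometimes report something else, mostly with a low value. They report only what shows in the picture. A call takes as long as a camera call.
- optics.look_for(camera, name): "location" ([x, y, z] in m, in world coordinates, good to about 4 mm: the middle of the surface that is visible of it).
The state is a dict: "time_s": time; "joints": joint angles; "qd": joint speeds; "joint_torque": joint torques, N m; "tcp_pos": TCP position; "eef_rot": TCP orientation; "contact_force": force on the tool from outside, world axes, zero at the start; "moment": the same for the moment, N m; "gripper_width": finger opening in m; "gripper_force": force on a finger pad.
Only numpy, scipy, OpenCV 4.12 (cv2) and the standard library are available. Lean on these libraries where they do the work, as an engineer would, in place of code of your own. Each camera call takes 0.05 s, during which the arm holds its last target. There are 200 camera calls.

## Working session

There is one attempt and no reset: what is moved stays moved. The work goes in short steps, Python scripts to look and compute and a tool call to move; the robot and the scene stay as the last step left them, time stands still between calls to the robot, and variables do not carry over. Pictures are saved under pics/ and viewed, at most 10 in all, crops included, and the job is handed in when it is done.

Besides the shell and the picture viewer there is one more tool, called after ">>>" as name(argument=value, ...) on one line, values as JSON. send_rows: Moves the arm, as the interface text tells. Shift numbers are shares of 150 mm and turn numbers shares of 90 degrees, none past 1 either way. Its arguments: {"type":"object","properties":{"moves":{"type":"array"},"newtons":{"type":"number"}},"required":["moves"]}

```bash
mkdir -p pics
cat > h.py <<'E'
import numpy as np, cv2
from plant import get_state, optics, order
from scipy.spatial.transform import Rotation as R
def snap(c,fn=None):
    d=optics.capture(c)
    if fn: cv2.imwrite('pics/'+fn,cv2.cvtColor(d['img'],cv2.COLOR_RGB2BGR))
    return d
def rot(d):
    a=np.array(d['attitude'],float)
    return a if a.shape==(3,3) else R.from_euler('xyz',a,degrees=True).as_matrix() if a.size==3 else None
def pix2z(d,u,v,z):
    r=rot(d)@np.linalg.inv(d['intrinsics'])@np.array([u,v,1.]); o=np.array(d['origin'])
    return o+r*(z-o[2])/r[2]
def proj(d,p):
    q=np.array(d['intrinsics'])@(rot(d).T@(np.array(p)-d['origin'])); return q[:2]/q[2]
E
python3 - <<'E'
from h import *
for c in ('scene','top'):
    d=snap(c,c+'0.png'); print(c,d['origin'],d['attitude'],d['intrinsics'])
    for n in ('counter','tab','post1','post2','post3','cover','cover_grip','counter_rim','ink_red','ink_yellow','tape','squeegee','knife','card_pack','spatula'):
        try: print(n,[(np.round(x['location'],3).tolist(),round(x['p'],2)) for x in optics.look_for(c,n)][:3])
        except Exception as e: print(n,e)
s=get_state();print(s)
E
```

```text
scene [1.50808829 0.57694129 1.26678695] [-136.9711596    -0.80527153  119.84348809] [[546.92615173   0.         277.19512316]
 [  0.         546.92615173 217.70119743]
 [  0.           0.           1.        ]]
counter [([0.577, 0.174, 0.056], 0.93), ([0.567, 0.172, 0.054], 0.4)]
tab [([0.567, 0.176, 0.054], 0.84)]
post1 [([0.567, 0.172, 0.053], 0.73)]
post2 [([0.567, 0.172, 0.053], 0.73)]
post3 [([0.567, 0.172, 0.053], 0.73)]
cover [([0.548, -0.157, 0.005], 0.93)]
cover_grip [([0.55, -0.159, 0.011], 0.57)]
counter_rim [([0.574, 0.179, 0.054], 0.89), ([0.717, 0.003, 0.064], 0.25)]
ink_red [([0.72, 0.003, 0.064], 0.83)]
ink_yellow [([0.668, -0.36, 0.058], 0.96)]
tape [([0.346, 0.313, 0.022], 0.77)]
squeegee [([0.768, 0.194, 0.044], 0.6), ([0.576, 0.174, 0.053], 0.29)]
knife [([0.391, -0.365, 0.016], 0.77), ([0.577, 0.172, 0.055], 0.57)]
card_pack [([0.436, 0.475, 0.029], 0.96), ([0.546, -0.158, 0.009], 0.25)]
spatula [([0.588, 0.448, 0.004], 0.68), ([0.389, -0.358, 0.016], 0.48), ([0.348, 0.314, 0.02], 0.18)]
top [0.4017123  0.02156728 1.2208925 ] [-172.66655065    0.86491674  -88.38
[... 958 characters left out ...]
], 0.59)]
{'time_s': 1.6, 'joints': array([-4.93268285e+01,  2.05471464e+01,  6.81978370e-01,  2.24347965e-04,
       -7.01338175e+01, -1.65057293e+01]), 'qd': array([ 0.04405005, -0.05560273,  0.00177847, -0.08764861,  0.03564159,
        0.01268335]), 'joint_torque': array([ 4.37824810e-04, -5.82381356e+01,  2.93299985e+01,  7.00245291e+00,
        1.24805595e-02, -6.52293102e-05]), 'tcp_pos': array([ 0.27631815, -0.61584368,  0.22655322]), 'eef_rot': array([-1.79998967e+02,  8.58967231e-05, -1.55832482e+02]), 'contact_force': array([-0.64315626, -0.22836288,  1.37463033]), 'moment': array([-0.01360802,  0.00016876, -0.01182765]), 'gripper_force': 0.0, 'gripper_width': 0.08754704730625111}
```

View pics/top0.png

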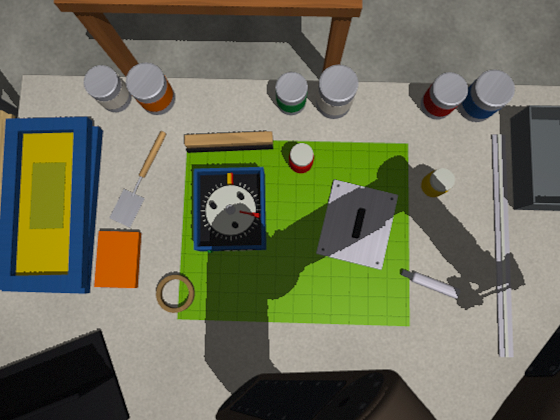

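View pics/scene0.png

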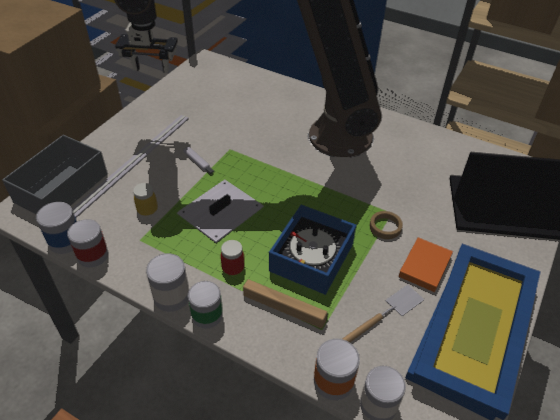

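The top view shows the counter near (230,208), its yellow stop at (229,178), the tab at about (257,215), and the cover's bar from (356,236) to (362,210). The scene view agrees, with the counter at (313,248) and the cover at (220,207). I'll move the wrist camera over the cover first, then over the counter.

>>> send_rows(moves=[{"slide": [-0.2, 0.2, 0], "turn": 0, "gripper": 1}, {"slide": [-0.39, 0.39, 0], "turn": 0, "gripper": 1}, {"slide": [-0.58, 0.58, 0], "turn": 0, "gripper": 1}, {"slide": [-0.77, 0.77, 0], "turn": 0, "gripper": 1}, {"slide": [-0.95, 0.95, 0], "turn": 0, "gripper": 1}])

```text
time_s: 2.02
tcp_pos: [0.3482, -0.4257, 0.2266]
eef_rot: [-180.0, 0.0, -155.9]
contact_force: [1.0, 0.6, -0.1]
gripper_width: 0.0875
gripper_force: 0.0
```

>>> send_rows(moves=[{"slide": [-0.2, 0.2, 0], "turn": 0, "gripper": 1}, {"slide": [-0.39, 0.39, 0], "turn": 0, "gripper": 1}, {"slide": [-0.58, 0.58, 0], "turn": 0, "gripper": 1}, {"slide": [-0.77, 0.77, 0], "turn": 0, "gripper": 1}, {"slide": [-0.95, 0.95, 0], "turn": 0, "gripper": 1}])

```text
time_s: 2.43
tcp_pos: [0.42, -0.2372, 0.227]
eef_rot: [-180.0, 0.1, -155.8]
contact_force: [1.4, -0.0, 1.0]
gripper_width: 0.0877
gripper_force: 0.0
```

>>> send_rows(moves=[{"slide": [-0.2, 0, -0.1], "turn": -0.07, "gripper": 1}, {"slide": [-0.4, 0, -0.2], "turn": -0.14, "gripper": 1}, {"slide": [-0.6, 0, -0.3], "turn": -0.21, "gripper": 1}, {"slide": [-0.75, 0, -0.4], "turn": -0.28, "gripper": 1}, {"slide": [-0.85, 0, -0.5], "turn": -0.35, "gripper": 1}])

```text
time_s: 2.85
tcp_pos: [0.5378, -0.1857, 0.3021]
eef_rot: [-180.0, -0.0, -123.9]
contact_force: [-0.3, 0.2, 0.2]
gripper_width: 0.0878
gripper_force: 0.0
```

Run:
```python
from h import *
s=get_state();print(s['tcp_pos'],s['eef_rot'],s['time_s'])
for c in('wrist','top'):
    d=snap(c,c+'1.png');print(d['origin'],d['attitude'])
    for n in('cover','cover_grip'): print(n,[(np.round(x['location'],3).tolist(),round(x['p'],2)) for x in optics.look_for(c,n)][:2])
```

```text
[ 0.53777632 -0.18569756  0.30211479] [-1.79996633e+02 -5.34632821e-04 -1.23948522e+02] 2.85
[ 0.49262904 -0.25196766  0.46035827] [ 1.62708163e+02 -1.15764340e-02  1.45975582e+02]
cover [([0.529, -0.178, 0.014], 0.66)]
cover_grip [([0.536, -0.175, 0.007], 0.61), ([0.64, -0.368, 0.084], 0.24)]
[0.4017123  0.02156728 1.2208925 ] [-172.66655065    0.86491674  -88.38075074]
cover []
cover_grip [([0.499, -0.172, 0.01], 0.71), ([0.563, 0.172, 0.05], 0.23)]
```

View pics/wrist1.png

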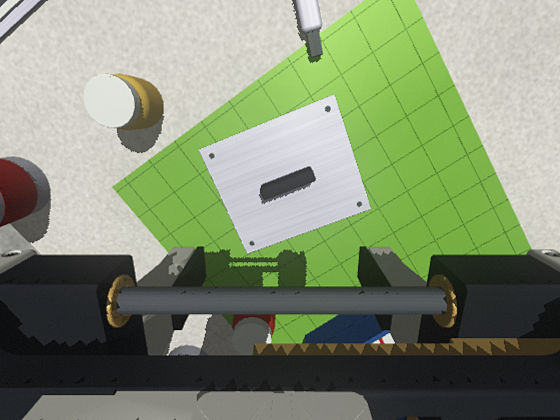

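The wrist picture shows the whole cover: corners near (200,150), (335,95), (371,208) and (247,252), bar centre about (288,184). I'll fit its pose from the corners.

```bash
cat >> h.py <<'E'
def quad(mask):
    c=max(cv2.findContours(mask.astype('uint8'),cv2.RETR_EXTERNAL,cv2.CHAIN_APPROX_NONE)[0],key=cv2.contourArea)
    h=cv2.convexHull(c); e=4.
    while len(cv2.approxPolyDP(h,e,True))>4: e+=1
    q=cv2.approxPolyDP(h,e,True)[:,0].astype(float)
    # refine: fit lines to the contour points along each side
    P=c[:,0].astype(float); L=[]
    for i in range(4):
        a,b=q[i],q[(i+1)%4]; t=(b-a)/np.linalg.norm(b-a); n=np.array([-t[1],t[0]]); l=(P-a)@t
        s=P[(abs((P-a)@n)<4)&(l>10)&(l<np.linalg.norm(b-a)-10)]
        vx,vy,x,y=cv2.fitLine(s.astype('f'),cv2.DIST_HUBER,0,.01,.01).ravel(); L.append(np.cross([x,y,1],[x+vx,y+vy,1]))
    r=[np.cross(L[i-1],L[i]) for i in range(4)]
    return np.array([v[:2]/v[2] for v in r])
def pnp(d,q,w=.21,h=.18):
    best=None
    for k in range(4):
        o=np.array([[-w/2,-h/2,0],[w/2,-h/2,0],[w/2,h/2,0],[-w/2,h/2,0]])
        for qq in(q,q[::-1]):
            ok,rv,tv=cv2.solvePnP(o,np.roll(qq,k,0).copy(),np.array(d['intrinsics']),None)
            e=np.linalg.norm(cv2.projectPoints(o,rv,tv,np.array(d['intrinsics']),None)[0][:,0]-np.roll(qq,k,0))
            M=rot(d)@cv2.Rodrigues(rv)[0]
            if M[2,2]>0 and (best is None or e<best[0]): best=(e,rot(d)@tv[:,0]+d['origin'],R.from_matrix(M).as_euler('xyz',degrees=True))
    return best
E
python3 - <<'E'
from h import *
d=snap('wrist'); im=d['img']; hsv=cv2.cvtColor(im,cv2.COLOR_RGB2HSV)
m=((hsv[...,1]<60)&(hsv[...,2]>110)).astype('uint8'); m=cv2.morphologyEx(m,cv2.MORPH_OPEN,np.ones((3,3)))
n,lab=cv2.connectedComponents(m); q=quad(lab==lab[150,270]); print(q.round(1)); print(pnp(d,q))
w=np.array([pix2z(d,*p,.008) for p in q]); print(w.round(4),w.mean(0))
print(np.linalg.norm(w-np.roll(w,1,0),axis=1))
e=w-np.roll(w,1,0); print(np.degrees(np.arctan2(e[:,1],e[:,0])))
E
```

```text
[[331.6  95.8]
 [369.5 209.5]
 [246.4 255.2]
 [197.1 152.2]]
(np.float64(0.13256701274851998), array([ 0.53904178, -0.16773884,  0.00370316]), array([  0.16038031,  -0.01573087, -12.61143436]))
[[ 0.4177 -0.2328  0.008 ]
 [ 0.4564 -0.0587  0.008 ]
 [ 0.6596 -0.1042  0.008 ]
 [ 0.6206 -0.2783  0.008 ]] [ 0.53858091 -0.16850059  0.008     ]
[0.20788856 0.17828922 0.20821883 0.17847196]
[ 167.34050256   77.47011033  -12.60908999 -102.63602414]
```

>>> send_rows(moves=[{"slide": [-0.2, 0.05, 0], "turn": 0, "gripper": 0}, {"slide": [-0.45, 0.05, 0], "turn": 0, "gripper": 0}, {"slide": [-0.7, 0.1, 0], "turn": 0, "gripper": 0}, {"slide": [-0.9, 0.1, 0], "turn": 0, "gripper": 0}, {"slide": [-1, 0.1, 0], "turn": 0, "gripper": 0}])

```text
time_s: 3.62
tcp_pos: [0.6088, -0.0525, 0.3009]
eef_rot: [180.0, -0.0, -124.3]
contact_force: [0.4, -0.2, -0.6]
gripper_width: 0.0596
gripper_force: 0.0
```

>>> send_rows(moves=[{"slide": [-0.2, 0.1, 0], "turn": 0, "gripper": 0}, {"slide": [-0.45, 0.2, 0], "turn": 0, "gripper": 0}, {"slide": [-0.7, 0.3, 0], "turn": 0, "gripper": 0}, {"slide": [-0.9, 0.35, 0], "turn": 0, "gripper": 0}, {"slide": [-1, 0.4, 0], "turn": 0, "gripper": 0}])

```text
time_s: 4.03
tcp_pos: [0.6437, 0.1053, 0.3006]
eef_rot: [180.0, -0.0, -124.3]
contact_force: [0.1, -0.8, -1.1]
gripper_width: 0.0263
gripper_force: 0.0
```

Run:
```python
from h import *
s=get_state();print(s['tcp_pos'],s['eef_rot'],s['time_s'])
d=snap('wrist','wrist2.png');print(d['origin'],d['attitude'])
for n in('counter','tab','post1','post2','counter_rim'): print(n,[(np.round(x['location'],3).tolist(),round(x['p'],2)) for x in optics.look_for('wrist',n)][:2])
```

```text
[0.64365681 0.10532742 0.30063912] [ 1.79967822e+02 -4.27396621e-02 -1.24311108e+02] 4.0333
[0.59820065 0.03937022 0.45893787] [ 1.62749293e+02 -4.97668102e-02  1.45611557e+02]
counter [([0.544, 0.165, 0.054], 0.66)]
tab [([0.56, 0.17, 0.054], 0.94), ([0.346, 0.305, 0.021], 0.59)]
post1 [([0.561, 0.166, 0.055], 0.7), ([0.612, -0.109, 0.006], 0.38)]
post2 [([0.561, 0.166, 0.055], 0.7), ([0.612, -0.109, 0.006], 0.38)]
counter_rim [([0.543, 0.163, 0.056], 0.84)]
```

View pics/wrist2.png

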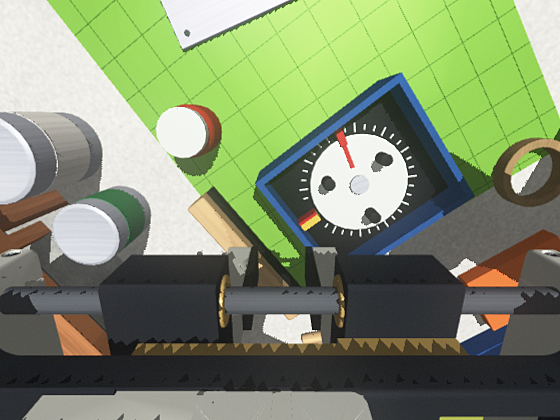

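The counter is seen with its stop at (310,218), tab at (343,145), posts at (327,184), (383,160) and (372,214). The lower corner is hidden by the fingers, so I'll shift to get a clear view.

>>> send_rows(moves=[{"slide": [-0.1, 0.15, 0], "turn": 0, "gripper": 0}, {"slide": [-0.2, 0.35, 0], "turn": 0, "gripper": 0}, {"slide": [-0.3, 0.55, 0], "turn": 0, "gripper": 0}, {"slide": [-0.35, 0.67, 0], "turn": 0, "gripper": 0}, {"slide": [-0.35, 0.67, 0], "turn": 0, "gripper": 0}])

```text
time_s: 4.75
tcp_pos: [0.5883, 0.2044, 0.3022]
eef_rot: [180.0, 0.1, -124.3]
contact_force: [0.3, -0.1, -0.4]
gripper_width: 0.0006
gripper_force: 0.0
```

```bash
cat > m.py <<'E'
from h import *
def measure(fn=None):
    d=snap('wrist',fn); im=d['img']; hsv=cv2.cvtColor(im,cv2.COLOR_RGB2HSV); H,S,V=cv2.split(hsv)
    m=((H>100)&(H<130)&(S>120)&(V>35)).astype('uint8'); m[250:]=0
    n,lab,st,ce=cv2.connectedComponentsWithStats(m); k=1+np.argmax(st[1:,4]); 
    red=((H<8)|(H>172))&(S>150)&(V>90); wh=(S<40)&(V>150)
    return d,lab==k,red,wh,hsv
E
python3 - <<'E'
from m import *
s=get_state();print(s['tcp_pos'],s['eef_rot'],s['time_s'],s['joints'])
d,b,red,wh,hsv=measure('wrist3.png')
o=d['img'].copy(); c=cv2.findContours(b.astype('uint8'),cv2.RETR_EXTERNAL,cv2.CHAIN_APPROX_NONE)[0]
cv2.drawContours(o,c,-1,(255,0,255),1); o[red]=(0,255,255)
cv2.imwrite('pics/w3b.png',o[:300,:,::-1])
E
```

```text
[0.58833289 0.20438973 0.30222544] [ 1.79991000e+02  6.87003190e-02 -1.24283317e+02] 4.75 [ 3.70738622e+01  1.34883233e+01  5.96012975e-01 -3.12854036e-02
 -7.70454730e+01 -7.13501770e+01]
```

View pics/w3b.png

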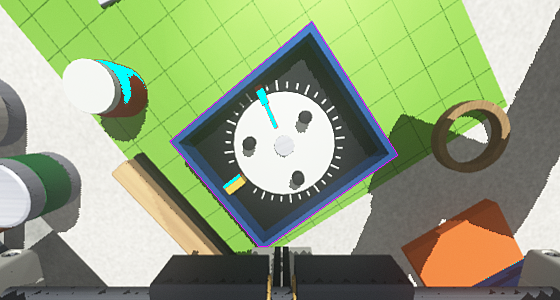

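The outline now follows the rim cleanly: corners (312,22), (397,152), (262,246) and (170,142). The tab tip is at (262,93), the stop at (234,185), and the posts at (250,144), (306,118) and (298,178). I'll fit it.

Run:
```python
from m import *
d,b,red,wh,hsv=measure(); print(d['origin'])
q=quad(b); print(q.round(1)); print(pnp(d,q))
w=np.array([pix2z(d,*p,.088) for p in q]); C=w.mean(0); print(w.round(4),C)
e=w-np.roll(w,1,0); print(np.linalg.norm(e,axis=1),np.degrees(np.arctan2(e[:,1],e[:,0])))
# dial: white ellipse, tab, posts
n,lab,st,ce=cv2.connectedComponentsWithStats(red.astype('uint8'))
for i in range(1,n):
    if st[i,4]>8:
        ys,xs=np.where(lab==i); P=np.array([pix2z(d,x,y,.056) for x,y in zip(xs,ys)])
        print('red',st[i],P.mean(0).round(4), 'dist',np.linalg.norm(P[:,:2]-C[:2],axis=1).min().round(3),np.linalg.norm(P[:,:2]-C[:2],axis=1).max().round(3),'ang',np.degrees(np.arctan2(*(P.mean(0)-C)[1::-1])).round(1))
m=cv2.erode(cv2.morphologyEx(wh.astype('uint8'),cv2.MORPH_CLOSE,np.ones((3,3))),np.ones((3,3)))
n,lab=cv2.connectedComponents(m); k=lab[165,260]; cc=max(cv2.findContours((lab==k).astype('uint8'),0,1)[0],key=len)
el=cv2.fitEllipse(cv2.convexHull(cc)); print('ellipse',el,pix2z(d,*el[0],.054))
```

```text
[0.54343236 0.13715251 0.46042873]
[[312.5  21.7]
 [398.2 155.1]
 [262.3 249.9]
 [170.6 141.5]]
(np.float64(0.5243978891655632), array([0.56272759, 0.17297178, 0.08477855]), array([0.22838708, 0.43317763, 2.80735691]))
[[0.4628 0.0785 0.088 ]
 [0.4537 0.2569 0.088 ]
 [0.6623 0.2664 0.088 ]
 [0.6707 0.089  0.088 ]] [0.56236118 0.17269595 0.088     ]
[0.20814342 0.17858556 0.20885332 0.17757949] [-177.12603581   92.93141776    2.59777251  -87.29652287]
red [ 99  61  45  43 476] [ 0.6792 -0.0063  0.056 ] dist 0.191 0.246 ang -56.9
red [258  88  20  41 204] [0.5528 0.1187 0.056 ] dist 0.025 0.075 ang -100.1
red [224 175  17  14  63] [0.6477 0.1722 0.056 ] dist 0.071 0.1 ang -0.3
ellipse ((284.9245910644531, 142.79666137695312), (99.34868621826172, 101.73320770263672), 167.63494873046875) [0.56009117 0.170069   0.054     ]
```

```bash
cat >> h.py <<'E'
def go(p,yaw,s=None,frm=None):
    s=s or get_state(); p0,y0=(frm if frm else (s['tcp_pos'],s['eef_rot'][2])); a=np.radians(y0)
    M=np.array([[np.cos(a),np.sin(a),0],[np.sin(a),-np.cos(a),0],[0,0,-1]])
    dy=(yaw-y0+180)%360-180
    return (M.T@(np.array(p)-p0)/.15).round(3).tolist(), round(-dy/90,3)
E
python3 -c "
from h import *
print(go([.573,.1315,.20],-165))"
```

```text
([0.454, -0.175, 0.681], np.float64(0.452))
```

>>> send_rows(moves=[{"slide": [0.1, -0.04, 0.13], "turn": 0.078, "gripper": 0}, {"slide": [0.2, -0.08, 0.26], "turn": 0.156, "gripper": 0}, {"slide": [0.3, -0.12, 0.4], "turn": 0.234, "gripper": 0}, {"slide": [0.4, -0.16, 0.54], "turn": 0.312, "gripper": 0}, {"slide": [0.46, -0.19, 0.667], "turn": 0.39, "gripper": 0}])

```text
time_s: 5.27
tcp_pos: [0.5741, 0.127, 0.2007]
eef_rot: [-180.0, -0.0, -159.9]
contact_force: [0.1, -0.2, -0.8]
gripper_width: 0.0008
gripper_force: 0.0
```

>>> send_rows(moves=[{"slide": [0, 0, 0.05], "turn": 0.06, "gripper": 0}, {"slide": [0, 0, 0.1], "turn": 0.06, "gripper": 0}, {"slide": [0, 0, 0.2], "turn": 0.06, "gripper": 0}, {"slide": [0, 0, 0.3], "turn": 0.06, "gripper": 0}, {"slide": [0, 0, 0.3], "turn": 0.06, "gripper": 0}])

```text
time_s: 5.68
tcp_pos: [0.5735, 0.1287, 0.154]
eef_rot: [-180.0, -0.2, -164.7]
contact_force: [-1.6, 0.3, -1.1]
gripper_width: 0.0003
gripper_force: 0.0
```

```bash
python3 -c "
from h import *
s=get_state();print(s['tcp_pos'],s['eef_rot'],s['contact_force'])
print(go([.573,.1315,.062],-165))
snap('wrist','w4.png')
import cv2
t=snap('top')['img'][150:270,160:300]
a=cv2.imread('pics/w4.png'); b=cv2.resize(t[...,::-1],None,fx=3.5,fy=3.5,interpolation=cv2.INTER_CUBIC)[:420,:240*2]
cv2.imwrite('pics/w4.png',cv2.resize(np.hstack([a[:, :320],b]),None,fx=1,fy=1))"
```

```text
[0.57351215 0.12865025 0.15404958] [-179.97903024   -0.20475072 -164.74945536] [-1.59790621  0.32396331 -1.14126944]
([-0.002, 0.019, 0.614], np.float64(0.003))
```

View pics/w4.png

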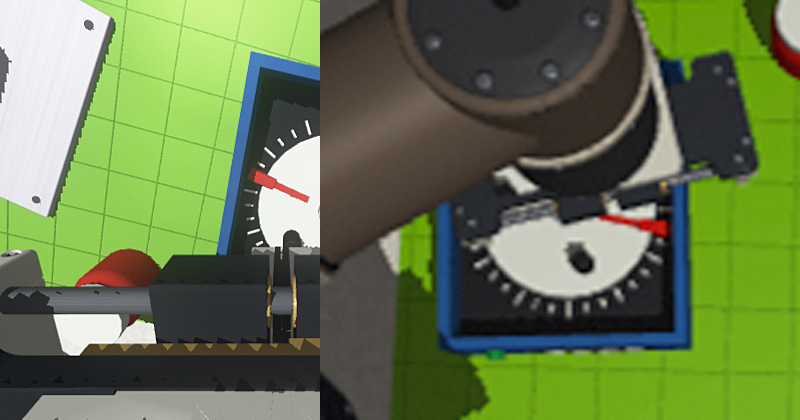

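The left half shows the tab at (262,178) and a post at (292,245) beside the fingertips. I'll check which post that is by projection before going down.

```bash
python3 -c "
from h import *
d=snap('wrist')
for n,a,r,z in(('tab',-100,.074,.057),('p1',-40,.044,.081),('p2',80,.044,.081),('p3',-160,.044,.081)):
    a=np.radians(a);print(n,proj(d,[.562+r*np.cos(a),.172+r*np.sin(a),z]).round())
print('tcp',proj(d,get_state()['tcp_pos']),go([.572,.1305,.062],-165))"
```

```text
tab [254. 173.]
p1 [291. 245.]
p2 [382. 238.]
p3 [334. 162.]
tcp [280.6057204  262.36890539] ([0.019, 0.01, 0.636], np.float64(0.003))
```

The post matches post1 where predicted. Going down beside it.

>>> send_rows(moves=[{"slide": [0.02, 0.01, 0.1], "turn": 0, "gripper": 0}, {"slide": [0.02, 0.01, 0.25], "turn": 0, "gripper": 0}, {"slide": [0.02, 0.01, 0.4], "turn": 0, "gripper": 0}, {"slide": [0.02, 0.01, 0.52], "turn": 0, "gripper": 0}, {"slide": [0.02, 0.01, 0.59], "turn": 0, "gripper": 0}])

```text
time_s: 6.25
tcp_pos: [0.5712, 0.1306, 0.0673]
eef_rot: [-180.0, -0.0, -164.8]
contact_force: [-0.1, -0.3, 0.1]
gripper_width: 0.0002
gripper_force: 0.0
```

```bash
python3 -c "
from h import *
s=get_state();print(s['tcp_pos'],s['eef_rot'],s['contact_force'],s['time_s'])
C=np.array([.562,.172]); p,y=s['tcp_pos'],s['eef_rot'][2]
frm=None
for k,a in enumerate([-76,-70,-64,-58,-52,-46,-40,-34,-28,-22,-16,-10,-4,2,8,14,20,26]):
    if k%5==0 and k: frm=(np.array(last),ly)
    t=np.radians(a); last=[C[0]+.042*np.cos(t),C[1]+.042*np.sin(t),.063]; ly=a-90
    print(k,a,go(last,ly,s,frm))
"
```

```text
[0.57115251 0.13064901 0.06726484] [-1.79998051e+02 -1.87162504e-02 -1.64782923e+02] [-0.14586804 -0.29445228  0.06636815] 6.25
0 -76 ([-0.008, 0.002, 0.028], np.float64(0.014))
1 -70 ([-0.037, 0.003, 0.028], np.float64(-0.053))
2 -64 ([-0.066, 0.007, 0.028], np.float64(-0.12))
3 -58 ([-0.094, 0.014, 0.028], np.float64(-0.186))
4 -52 ([-0.122, 0.024, 0.028], np.float64(-0.253))
5 -46 ([-0.029, 0.002, 0.0], -0.067)
6 -40 ([-0.058, 0.006, 0.0], -0.133)
7 -34 ([-0.087, 0.014, 0.0], -0.2)
8 -28 ([-0.114, 0.024, 0.0], -0.267)
9 -22 ([-0.14, 0.038, 0.0], -0.333)
10 -16 ([-0.029, 0.002, 0.0], -0.067)
11 -10 ([-0.058, 0.006, 0.0], -0.133)
12 -4 ([-0.087, 0.014, 0.0], -0.2)
13 2 ([-0.114, 0.024, 0.0], -0.267)
14 8 ([-0.14, 0.038, 0.0], -0.333)
15 14 ([-0.029, 0.002, 0.0], -0.067)
16 20 ([-0.058, 0.006, 0.0], -0.133)
17 26 ([-0.087, 0.014, 0.0], -0.2)
```

>>> send_rows(moves=[{"slide": [-0.02, 0.001, 0.02], "turn": -0.044, "gripper": 0}, {"slide": [-0.039, 0.003, 0.02], "turn": -0.089, "gripper": 0}, {"slide": [-0.058, 0.006, 0.02], "turn": -0.133, "gripper": 0}, {"slide": [-0.077, 0.011, 0.02], "turn": -0.178, "gripper": 0}, {"slide": [-0.096, 0.017, 0.02], "turn": -0.222, "gripper": 0}])

```text
time_s: 6.67
tcp_pos: [0.5844, 0.1366, 0.0659]
eef_rot: [-180.0, -0.1, -144.6]
contact_force: [-3.0, -2.9, -0.5]
gripper_width: 0.0006
gripper_force: 1.5
```

>>> send_rows(moves=[{"slide": [-0.02, 0.001, 0], "turn": -0.044, "gripper": 0}, {"slide": [-0.039, 0.003, 0], "turn": -0.089, "gripper": 0}, {"slide": [-0.058, 0.006, 0], "turn": -0.133, "gripper": 0}, {"slide": [-0.077, 0.011, 0], "turn": -0.178, "gripper": 0}, {"slide": [-0.096, 0.017, 0], "turn": -0.222, "gripper": 0}])

```text
time_s: 7.08
tcp_pos: [0.5951, 0.1467, 0.066]
eef_rot: [-180.0, -0.0, -124.6]
contact_force: [-0.6, -4.0, -0.5]
gripper_width: 0.0004
gripper_force: 1.7
```

```bash
python3 -c "
from h import *
s=get_state();print(s['tcp_pos'],s['eef_rot'],s['contact_force'],s['time_s'])
v=s['tcp_pos'][:2]-[.562,.172];print(np.hypot(*v),np.degrees(np.arctan2(v[1],v[0])))"
```

```text
[0.59512902 0.14674365 0.06599299] [-1.79967038e+02 -2.86794429e-02 -1.24634576e+02] [-0.62382713 -3.97719803 -0.50495745] 7.0833
0.041658312893570686 -37.320575254435084
```

Pushing smoothly at about 4 N; I'll continue along the arc.

>>> send_rows(moves=[{"slide": [-0.02, 0.001, 0], "turn": -0.044, "gripper": 0}, {"slide": [-0.039, 0.003, 0], "turn": -0.089, "gripper": 0}, {"slide": [-0.058, 0.006, 0], "turn": -0.133, "gripper": 0}, {"slide": [-0.077, 0.011, 0], "turn": -0.178, "gripper": 0}, {"slide": [-0.096, 0.017, 0], "turn": -0.222, "gripper": 0}])

```text
time_s: 7.5
tcp_pos: [0.6017, 0.1602, 0.0661]
eef_rot: [-179.9, -0.0, -104.6]
contact_force: [0.6, -3.0, -2.3]
gripper_width: 0.0004
gripper_force: 1.7
```

>>> send_rows(moves=[{"slide": [-0.02, 0.001, 0], "turn": -0.044, "gripper": 0}, {"slide": [-0.039, 0.003, 0], "turn": -0.089, "gripper": 0}, {"slide": [-0.058, 0.006, 0], "turn": -0.133, "gripper": 0}, {"slide": [-0.077, 0.011, 0], "turn": -0.178, "gripper": 0}, {"slide": [-0.096, 0.017, 0], "turn": -0.222, "gripper": 0}])

```text
time_s: 7.92
tcp_pos: [0.6032, 0.175, 0.0662]
eef_rot: [-179.9, -0.0, -84.7]
contact_force: [2.6, -3.2, -2.2]
gripper_width: 0.0003
gripper_force: 1.7
```

>>> send_rows(moves=[{"slide": [-0.015, 0.001, 0], "turn": -0.034, "gripper": 0}, {"slide": [-0.03, 0.002, 0], "turn": -0.068, "gripper": 0}, {"slide": [-0.045, 0.003, 0], "turn": -0.1, "gripper": 0}, {"slide": [-0.058, 0.006, 0], "turn": -0.133, "gripper": 0}, {"slide": [-0.058, 0.006, 0], "turn": -0.133, "gripper": 0}])

```text
time_s: 8.33
tcp_pos: [0.6014, 0.1839, 0.0661]
eef_rot: [-179.9, -0.0, -72.8]
contact_force: [0.3, -1.6, 0.2]
gripper_width: 0.0004
gripper_force: 1.0
```

```bash
python3 -c "
from h import *
s=get_state();print(s['tcp_pos'],s['eef_rot'],s['contact_force'],s['time_s'])
v=s['tcp_pos'][:2]-[.562,.172];print(np.hypot(*v),np.degrees(np.arctan2(v[1],v[0])))
d=snap('wrist','w5.png')
for n,a,r,z in(('tab',-8,.074,.057),('p1',52,.044,.081)):
    a=np.radians(a);print(n,proj(d,[.562+r*np.cos(a),.172+r*np.sin(a),z]).round())
"
```

```text
[0.60135248 0.1839372  0.06613085] [-1.79914110e+02 -1.36130979e-02 -7.27540339e+01] [ 0.34688659 -1.64144582  0.24652534] 8.3333
0.04112316086960456 16.874679758434034
tab [236. 203.]
p1 [291. 314.]
```

View pics/w5.png

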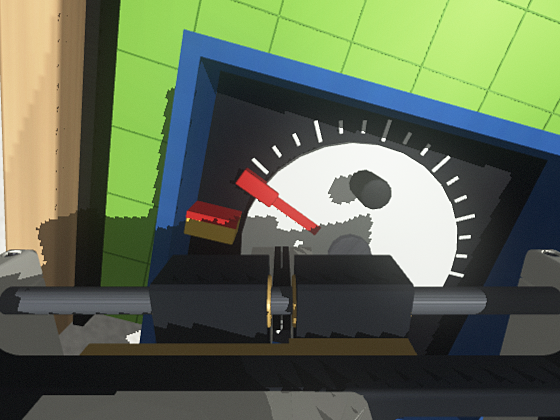

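The tab (tip at about (242,182)) is still roughly 15 degrees short of the red face at (213,210). I'll go on in smaller steps.

>>> send_rows(moves=[{"slide": [-0.01, 0, 0], "turn": -0.022, "gripper": 0}, {"slide": [-0.02, 0.001, 0], "turn": -0.044, "gripper": 0}, {"slide": [-0.03, 0.002, 0], "turn": -0.066, "gripper": 0}, {"slide": [-0.039, 0.003, 0], "turn": -0.089, "gripper": 0}, {"slide": [-0.039, 0.003, 0], "turn": -0.089, "gripper": 0}])

```text
time_s: 8.8
tcp_pos: [0.5991, 0.1894, 0.066]
eef_rot: [-179.9, -0.0, -64.9]
contact_force: [1.8, -1.8, 1.0]
gripper_width: 0.0005
gripper_force: 1.2
```

```bash
python3 -c "
from h import *
s=get_state();print(s['tcp_pos'],s['eef_rot'],s['contact_force'],s['time_s'])
v=s['tcp_pos'][:2]-[.562,.172];print(np.hypot(*v),np.degrees(np.arctan2(v[1],v[0])))
d=snap('wrist'); im=d['img']; hsv=cv2.cvtColor(im,cv2.COLOR_RGB2HSV); H,S,V=cv2.split(hsv)
red=(((H<8)|(H>172))&(S>150)&(V>60)).astype('uint8')
n,lab,st,ce=cv2.connectedComponentsWithStats(red)
for i in range(1,n):
  if st[i,4]>30 and ce[i][1]<260:
    ys,xs=np.where(lab==i); P=np.array([pix2z(d,x,y,.06)[:2]-[.562,.172] for x,y in zip(xs,ys)]); r=np.hypot(*P.T); P=P[r>.066]
    if len(P): print(st[i],np.percentile(np.degrees(np.arctan2(P[:,1],P[:,0])),[3,50,97]).round(1))
"
```

```text
[0.59911235 0.18937894 0.06599177] [-1.79909274e+02 -1.51977034e-02 -6.49088070e+01] [ 1.75335975 -1.75316762  1.02594456] 8.8
0.04097991804207871 25.09271200481495
[ 235  168   72   55 1103] [-15.9 -11.8  -7.7]
[192 181  55  32 892] [-4.5 -0.7  2.5]
```

>>> send_rows(moves=[{"slide": [-0.005, 0, 0], "turn": -0.011, "gripper": 0}, {"slide": [-0.01, 0, 0], "turn": -0.022, "gripper": 0}, {"slide": [-0.015, 0.001, 0], "turn": -0.033, "gripper": 0}, {"slide": [-0.015, 0.001, 0], "turn": -0.033, "gripper": 0}, {"slide": [-0.015, 0.001, 0], "turn": -0.033, "gripper": 0}])

```text
time_s: 9.27
tcp_pos: [0.5975, 0.1915, 0.0653]
eef_rot: [-180.0, -0.0, -62.0]
contact_force: [1.9, -1.4, 2.5]
gripper_width: 0.0007
gripper_force: 1.6
```

>>> send_rows(moves=[{"slide": [-0.003, 0, 0], "turn": 0, "gripper": 0}, {"slide": [-0.006, 0, 0], "turn": 0, "gripper": 0}, {"slide": [-0.008, 0, 0], "turn": 0, "gripper": 0}, {"slide": [-0.008, 0, 0], "turn": 0, "gripper": 0}, {"slide": [-0.008, 0, 0], "turn": 0, "gripper": 0}])

```text
time_s: 9.68
tcp_pos: [0.5972, 0.1917, 0.0652]
eef_rot: [-180.0, -0.1, -62.0]
contact_force: [5.0, -4.4, 2.2]
gripper_width: 0.0004
gripper_force: 3.5
```

>>> send_rows(moves=[{"slide": [-0.003, 0, 0], "turn": 0, "gripper": 0}, {"slide": [-0.006, 0, 0], "turn": 0, "gripper": 0}, {"slide": [-0.006, 0, 0], "turn": 0, "gripper": 0}, {"slide": [-0.006, 0, 0], "turn": 0, "gripper": 0}, {"slide": [-0.006, 0, 0], "turn": 0, "gripper": 0}])

```text
time_s: 10.1
tcp_pos: [0.5972, 0.1919, 0.0653]
eef_rot: [-180.0, -0.1, -62.0]
contact_force: [6.9, -8.2, 1.3]
gripper_width: 0.0007
gripper_force: 5.5
```

```bash
python3 -c "
from h import *
s=get_state();print(s['tcp_pos'],s['contact_force'],s['joint_torque'])
d=snap('wrist'); im=d['img']; hsv=cv2.cvtColor(im,cv2.COLOR_RGB2HSV); H,S,V=cv2.split(hsv)
red=(((H<8)|(H>172))&(S>150)&(V>60)).astype('uint8')
n,lab,st,ce=cv2.connectedComponentsWithStats(red)
for i in range(1,n):
  if st[i,4]>30 and ce[i][1]<260:
    ys,xs=np.where(lab==i); P=np.array([pix2z(d,x,y,.06)[:2]-[.562,.172] for x,y in zip(xs,ys)]); r=np.hypot(*P.T); P=P[r>.066]
    if len(P): print(st[i],np.percentile(np.degrees(np.arctan2(P[:,1],P[:,0])),[3,50,97]).round(1))
"
```

```text
[0.59717652 0.1918807  0.06526418] [ 6.87900029 -8.18033257  1.31053447] [ 6.35793820e+00 -5.62428045e+01  2.22604734e+01  2.24099904e+00
 -3.56776128e-01  2.35624309e-02]
[ 194  169  108   51 1900] [-11.6  -2.4   2.3]
```

The tab and the stop face have merged in the picture and the force is 10.7 N. I'll hold it there.

>>> send_rows(moves=[{"slide": [0, 0, 0], "turn": 0, "gripper": 0}, {"slide": [0, 0, 0], "turn": 0, "gripper": 0}, {"slide": [0, 0, 0], "turn": 0, "gripper": 0}, {"slide": [0, 0, 0], "turn": 0, "gripper": 0}, {"slide": [0, 0, 0], "turn": 0, "gripper": 0}])

```text
time_s: 10.57
tcp_pos: [0.5972, 0.1919, 0.0652]
eef_rot: [-180.0, -0.1, -62.0]
contact_force: [6.7, -8.6, 1.2]
gripper_width: 0.0006
gripper_force: 5.5
```

>>> send_rows(moves=[{"slide": [0, 0, 0], "turn": 0, "gripper": 0}, {"slide": [0, 0, 0], "turn": 0, "gripper": 0}, {"slide": [0, 0, 0], "turn": 0, "gripper": 0}, {"slide": [0, 0, 0], "turn": 0, "gripper": 0}, {"slide": [0, 0, 0], "turn": 0, "gripper": 0}])

```text
time_s: 10.98
tcp_pos: [0.5972, 0.1919, 0.0652]
eef_rot: [-180.0, -0.1, -62.0]
contact_force: [6.0, -8.6, 1.0]
gripper_width: 0.0003
gripper_force: 5.5
```

>>> send_rows(moves=[{"slide": [0, 0, 0], "turn": 0, "gripper": 0}, {"slide": [0, 0, 0], "turn": 0, "gripper": 0}, {"slide": [0, 0, 0], "turn": 0, "gripper": 0}, {"slide": [0, 0, 0], "turn": 0, "gripper": 0}, {"slide": [0, 0, 0], "turn": 0, "gripper": 0}])

```text
time_s: 11.4
tcp_pos: [0.5972, 0.1918, 0.0652]
eef_rot: [-180.0, -0.1, -62.0]
contact_force: [6.3, -8.7, 1.4]
gripper_width: 0.0006
gripper_force: 5.5
```

>>> send_rows(moves=[{"slide": [0.01, 0, 0], "turn": 0, "gripper": 0}, {"slide": [0.03, 0, 0], "turn": 0, "gripper": 0}, {"slide": [0.06, 0, 0], "turn": 0, "gripper": 0}, {"slide": [0.06, 0, 0], "turn": 0, "gripper": 0}, {"slide": [0.06, 0, -0.1], "turn": 0, "gripper": 0}])

```text
time_s: 11.82
tcp_pos: [0.5983, 0.1841, 0.077]
eef_rot: [179.7, 0.0, -62.0]
contact_force: [0.0, 0.4, -0.8]
gripper_width: 0.0006
gripper_force: 0.0
```

>>> send_rows(moves=[{"slide": [0, 0, -0.2], "turn": 0, "gripper": 0}, {"slide": [0, 0, -0.4], "turn": 0, "gripper": 0}, {"slide": [0, 0, -0.6], "turn": 0.07, "gripper": 0}, {"slide": [0, 0, -0.8], "turn": 0.14, "gripper": 0}, {"slide": [0, 0, -1], "turn": 0.21, "gripper": 0}])

```text
time_s: 12.23
tcp_pos: [0.5998, 0.1852, 0.2312]
eef_rot: [180.0, 0.0, -81.2]
contact_force: [0.3, 0.3, 0.4]
gripper_width: 0.0004
gripper_force: 0.0
```

>>> send_rows(moves=[{"slide": [0, 0, -0.1], "turn": 0.07, "gripper": 0}, {"slide": [0, 0, -0.2], "turn": 0.14, "gripper": 0}, {"slide": [0, 0, -0.35], "turn": 0.21, "gripper": 0}, {"slide": [0, 0, -0.5], "turn": 0.28, "gripper": 0}, {"slide": [0, 0, -0.5], "turn": 0.35, "gripper": 0}])

```text
time_s: 12.65
tcp_pos: [0.6019, 0.1857, 0.31]
eef_rot: [-179.7, 0.3, -112.6]
contact_force: [0.1, -0.0, 1.3]
gripper_width: 0.0004
gripper_force: 0.0
```

```bash
python3 -c "
from h import *
print(go([.585,.202,.31],-140))"
```

```text
([-0.057, 0.146, -0.0], np.float64(0.304))
```

>>> send_rows(moves=[{"slide": [-0.05, 0.05, 0], "turn": 0.07, "gripper": 0}, {"slide": [-0.1, 0.1, 0], "turn": 0.14, "gripper": 0}, {"slide": [-0.2, 0.15, 0], "turn": 0.21, "gripper": 0}, {"slide": [-0.2, 0.15, 0], "turn": 0.28, "gripper": 0}, {"slide": [-0.2, 0.15, 0], "turn": 0.28, "gripper": 0}])

```text
time_s: 13.07
tcp_pos: [0.5904, 0.2223, 0.3045]
eef_rot: [180.0, -0.1, -137.8]
contact_force: [-0.1, -0.1, 0.3]
gripper_width: 0.0007
gripper_force: 0.0
```

Run:
```python
from m import *
d,b,red,wh,hsv=measure('w6.png'); print(d['origin'],get_state()['tcp_pos'],get_state()['eef_rot'][2])
q=quad(b); print(q.round(1)); print(pnp(d,q))
w=np.array([pix2z(d,*p,.088) for p in q]); C=w.mean(0); print(w.round(4),C)
e=w-np.roll(w,1,0); print(np.linalg.norm(e,axis=1),np.degrees(np.arctan2(e[:,1],e[:,0])))
n,lab,st,ce=cv2.connectedComponentsWithStats(red.astype('uint8'))
for i in range(1,n):
    if st[i,4]>8: print(st[i])
print(go([.5390,-.168,.3],167.4))
```

```text
[0.5307707  0.16873378 0.46278303] [0.59061975 0.22183958 0.30457233] -137.4184116664284
[[261.1   4.9]
 [380.6 115.9]
 [269.4 242.8]
 [155.7 157.1]]
(np.float64(0.3072315410177503), array([0.56254634, 0.17278429, 0.08500992]), array([-4.51390386e-01, -2.25549251e-02, -1.77184102e+02]))
[[0.4626 0.0786 0.088 ]
 [0.4537 0.2568 0.088 ]
 [0.6624 0.2672 0.088 ]
 [0.6705 0.0891 0.088 ]] [0.56230409 0.17291958 0.088     ]
[0.20811261 0.17842444 0.20890405 0.17829392] [-177.12921028   92.84874172    2.83442628  -87.40559523]
[ 74  97  49  36 471]
[218 147  36  45 250]
([2.012, -1.681, 0.03], np.float64(0.613))
```

View pics/w6.png

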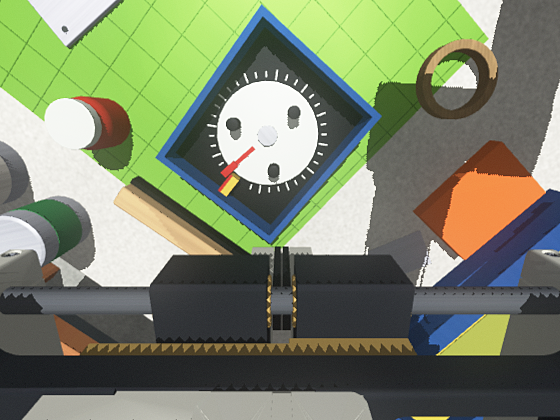

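The tab rests on the stop at (228,178). The two counter measurements agree within 1 mm: (0.5624, 0.1728), yaw 2.75°. Next is the cover.

>>> send_rows(moves=[{"slide": [0.15, -0.12, 0], "turn": 0, "gripper": 1}, {"slide": [0.36, -0.3, 0], "turn": 0, "gripper": 1}, {"slide": [0.57, -0.48, 0], "turn": 0, "gripper": 1}, {"slide": [0.78, -0.65, 0], "turn": 0, "gripper": 1}, {"slide": [0.98, -0.82, 0], "turn": 0, "gripper": 1}])

```text
time_s: 13.53
tcp_pos: [0.5646, 0.0295, 0.3051]
eef_rot: [180.0, 0.0, -137.3]
contact_force: [1.5, -0.1, 0.7]
gripper_width: 0.0284
gripper_force: 0.0
```

>>> send_rows(moves=[{"slide": [0.2, -0.17, 0], "turn": 0.07, "gripper": 1}, {"slide": [0.41, -0.34, 0], "turn": 0.14, "gripper": 1}, {"slide": [0.62, -0.52, 0], "turn": 0.21, "gripper": 1}, {"slide": [0.83, -0.69, 0], "turn": 0.28, "gripper": 1}, {"slide": [1, -0.84, 0], "turn": 0.35, "gripper": 1}])

```text
time_s: 13.95
tcp_pos: [0.5386, -0.1653, 0.3053]
eef_rot: [180.0, 0.0, -169.2]
contact_force: [1.5, -0.5, -0.1]
gripper_width: 0.0613
gripper_force: 0.0
```

>>> send_rows(moves=[{"slide": [0, 0, 0], "turn": 0.07, "gripper": 1}, {"slide": [0, 0, 0], "turn": 0.14, "gripper": 1}, {"slide": [0, 0, 0], "turn": 0.21, "gripper": 1}, {"slide": [0, 0, 0], "turn": 0.26, "gripper": 1}, {"slide": [0, 0, 0], "turn": 0.26, "gripper": 1}])

```text
time_s: 14.37
tcp_pos: [0.5395, -0.1632, 0.3049]
eef_rot: [180.0, -0.0, 167.5]
contact_force: [-0.4, 0.4, -0.5]
gripper_width: 0.0867
gripper_force: 0.0
```

Run:
```python
from h import *
s=get_state(); print(s['tcp_pos'],s['eef_rot'],s['time_s'])
d=snap('wrist','w7.png'); hsv=cv2.cvtColor(d['img'],cv2.COLOR_RGB2HSV)
m=((hsv[...,1]<60)&(hsv[...,2]>110)).astype('uint8'); m[248:]=0; m=cv2.morphologyEx(m,cv2.MORPH_OPEN,np.ones((3,3)))
n,lab=cv2.connectedComponents(m); u=proj(d,[.539+.05,-.168-.05,.008]).astype(int); print(u)
try:
    q=quad(lab==lab[u[1],u[0]]); print(q.round(1)); print(pnp(d,q))
except Exception as e: print(e)
# bar top, dark
V=hsv[...,2]; b=(V<70).astype('uint8'); c=proj(d,[.539,-.168,.042]).astype(int); n,l2,st,ce=cv2.connectedComponentsWithStats(b); k=l2[c[1],c[0]]; print('bar',k,st[k],c)
ys,xs=np.where(l2==k); r=cv2.minAreaRect(np.c_[xs,ys].astype('f')); print(r,pix2z(d,*r[0],.042))
print(go([.539,-.168,.2],167.4))
```

```text
[ 0.5394665  -0.16319475  0.3048881 ] [ 1.79991531e+02 -2.08114652e-02  1.67503961e+02] 14.3667
[253 208]
[[340.7  97. ]
 [334.3 213.2]
 [222.4 239.1]
 [213.5  97. ]]
(np.float64(3.673869302271341), array([ 0.52991194, -0.15368393,  0.02645394]), array([  -1.11600577,  -35.75143232, -101.93068154]))
bar 32 [271 145  13  57 416] [277 175]
((277.0, 173.0), (56.0, 12.0), 90.0) [ 0.53602345 -0.16782959  0.042     ]
([-0.003, -0.033, 0.699], np.float64(0.004))
```

The bar stands upright in the picture at (277,173), so the yaw is aligned. Going down and grasping.

>>> send_rows(moves=[{"slide": [0, -0.03, 0.15], "turn": 0, "gripper": 1}, {"slide": [0, -0.03, 0.35], "turn": 0, "gripper": 1}, {"slide": [0, -0.03, 0.6], "turn": 0, "gripper": 1}, {"slide": [0, -0.03, 0.8], "turn": 0, "gripper": 1}, {"slide": [0, -0.03, 1], "turn": 0, "gripper": 1}])

```text
time_s: 14.83
tcp_pos: [0.5384, -0.1671, 0.1536]
eef_rot: [180.0, -0.0, 167.9]
contact_force: [1.1, -0.1, -0.5]
gripper_width: 0.0874
gripper_force: 0.0
```

>>> send_rows(moves=[{"slide": [0, 0, 0.2], "turn": 0, "gripper": 1}, {"slide": [0, 0, 0.4], "turn": 0, "gripper": 1}, {"slide": [0, 0, 0.6], "turn": 0, "gripper": 1}, {"slide": [0, 0, 0.8], "turn": 0, "gripper": 1}, {"slide": [0, 0, 0.8], "turn": 0, "gripper": 1}])

```text
time_s: 15.25
tcp_pos: [0.5349, -0.1669, 0.0297]
eef_rot: [-179.9, -0.5, 167.8]
contact_force: [-1.2, -0.3, 0.1]
gripper_width: 0.0877
gripper_force: 0.0
```

```bash
python3 -c "
from h import *
s=get_state();print(s['tcp_pos'],s['eef_rot'])
print(go([.539,-.168,.0135],167.4))"
```

```text
[ 0.53492027 -0.16690995  0.02970062] [-179.93008174   -0.51064082  167.75509186]
([-0.028, -0.001, 0.108], np.float64(0.004))
```

>>> send_rows(moves=[{"slide": [0, 0, 0.05], "turn": 0, "gripper": 1}, {"slide": [0, 0, 0.1], "turn": 0, "gripper": 1}, {"slide": [0, 0, 0.1], "turn": 0, "gripper": 0.6}, {"slide": [0, 0, 0.1], "turn": 0, "gripper": 0.4}, {"slide": [0, 0, 0.1], "turn": 0, "gripper": 0.2}], newtons=35)

```text
time_s: 15.67
tcp_pos: [0.5398, -0.1672, 0.0213]
eef_rot: [180.0, 0.1, 167.6]
contact_force: [0.0, -0.1, -0.2]
gripper_width: 0.073
gripper_force: 0.0
```

>>> send_rows(moves=[{"slide": [0, 0, 0], "turn": 0, "gripper": 0}, {"slide": [0, 0, 0], "turn": 0, "gripper": 0}, {"slide": [0, 0, 0], "turn": 0, "gripper": 0}, {"slide": [0, 0, 0], "turn": 0, "gripper": 0}, {"slide": [0, 0, 0], "turn": 0, "gripper": 0}])

```text
time_s: 16.08
tcp_pos: [0.539, -0.1672, 0.0202]
eef_rot: [180.0, 0.0, 167.5]
contact_force: [0.6, -0.2, 0.7]
gripper_width: 0.0395
gripper_force: 0.0
```

>>> send_rows(moves=[{"slide": [0, 0, 0], "turn": 0, "gripper": 0}, {"slide": [0, 0, 0], "turn": 0, "gripper": 0}, {"slide": [0, 0, 0], "turn": 0, "gripper": 0}, {"slide": [0, 0, 0], "turn": 0, "gripper": 0}, {"slide": [0, 0, 0], "turn": 0, "gripper": 0}])

```text
time_s: 16.5
tcp_pos: [0.5388, -0.1672, 0.02]
eef_rot: [-180.0, -0.0, 167.5]
contact_force: [-0.3, -1.2, 0.1]
gripper_width: 0.0174
gripper_force: 35.0
```

The grip is about 7 mm too high on the bar, so I'll re-seat it lower.

>>> send_rows(moves=[{"slide": [0, 0, 0], "turn": 0, "gripper": 0.4}, {"slide": [0, 0, 0], "turn": 0, "gripper": 0.4}, {"slide": [0, 0, 0.01], "turn": 0, "gripper": 0.4}, {"slide": [0, 0, 0.03], "turn": 0, "gripper": 0.4}, {"slide": [0, 0, 0.045], "turn": 0, "gripper": 0.4}])

```text
time_s: 16.92
tcp_pos: [0.5389, -0.1671, 0.0129]
eef_rot: [180.0, -0.0, 167.5]
contact_force: [0.9, 0.2, 0.5]
gripper_width: 0.0348
gripper_force: 0.0
```

>>> send_rows(moves=[{"slide": [0, 0, 0], "turn": 0, "gripper": 0.2}, {"slide": [0, 0, 0], "turn": 0, "gripper": 0}, {"slide": [0, 0, 0], "turn": 0, "gripper": 0}, {"slide": [0, 0, 0], "turn": 0, "gripper": 0}, {"slide": [0, 0, 0], "turn": 0, "gripper": 0}])

```text
time_s: 17.33
tcp_pos: [0.539, -0.1672, 0.0132]
eef_rot: [180.0, 0.0, 167.5]
contact_force: [0.2, -0.1, -1.5]
gripper_width: 0.0181
gripper_force: 35.0
```

>>> send_rows(moves=[{"slide": [0, 0, 0], "turn": 0, "gripper": 0}, {"slide": [0, 0, 0], "turn": 0, "gripper": 0}, {"slide": [0, 0, 0], "turn": 0, "gripper": 0}, {"slide": [0, 0, 0], "turn": 0, "gripper": 0}, {"slide": [0, 0, 0], "turn": 0, "gripper": 0}])

```text
time_s: 17.75
tcp_pos: [0.5389, -0.1671, 0.0132]
eef_rot: [-180.0, -0.0, 167.5]
contact_force: [0.8, -0.7, -2.0]
gripper_width: 0.0177
gripper_force: 35.0
```

>>> send_rows(moves=[{"slide": [0, 0, -0.05], "turn": 0, "gripper": 0}, {"slide": [0, 0, -0.2], "turn": 0, "gripper": 0}, {"slide": [0, 0, -0.4], "turn": 0, "gripper": 0}, {"slide": [0, 0, -0.6], "turn": 0, "gripper": 0}, {"slide": [0, 0, -0.75], "turn": 0, "gripper": 0}])

```text
time_s: 18.17
tcp_pos: [0.5391, -0.1672, 0.1285]
eef_rot: [180.0, 0.1, 167.5]
contact_force: [1.0, -0.0, -2.7]
gripper_width: 0.0177
gripper_force: 35.0
```

>>> send_rows(moves=[{"slide": [0, 0, -0.15], "turn": 0, "gripper": 0}, {"slide": [0, 0, -0.3], "turn": 0, "gripper": 0}, {"slide": [0, 0, -0.45], "turn": 0, "gripper": 0}, {"slide": [0, 0, -0.55], "turn": 0, "gripper": 0}, {"slide": [0, 0, -0.55], "turn": 0, "gripper": 0}])

```text
time_s: 18.58
tcp_pos: [0.5403, -0.1674, 0.2124]
eef_rot: [180.0, 0.3, 167.6]
contact_force: [1.2, -0.4, -2.8]
gripper_width: 0.0178
gripper_force: 35.0
```

>>> send_rows(moves=[{"slide": [0.02, 0.1, 0], "turn": 0, "gripper": 0}, {"slide": [0.04, 0.25, 0], "turn": 0, "gripper": 0}, {"slide": [0.06, 0.42, 0], "turn": 0, "gripper": 0}, {"slide": [0.09, 0.6, 0], "turn": 0, "gripper": 0}, {"slide": [0.12, 0.8, 0], "turn": 0, "gripper": 0}])

```text
time_s: 19.0
tcp_pos: [0.5461, -0.0454, 0.2071]
eef_rot: [-180.0, -0.1, 167.5]
contact_force: [1.4, -0.4, -3.2]
gripper_width: 0.018
gripper_force: 35.0
```

>>> send_rows(moves=[{"slide": [0.03, 0.18, 0], "turn": 0, "gripper": 0}, {"slide": [0.06, 0.36, 0], "turn": 0, "gripper": 0}, {"slide": [0.09, 0.54, 0], "turn": 0, "gripper": 0}, {"slide": [0.11, 0.7, 0], "turn": 0, "gripper": 0}, {"slide": [0.12, 0.8, 0], "turn": 0, "gripper": 0}])

```text
time_s: 19.42
tcp_pos: [0.5548, 0.077, 0.2072]
eef_rot: [-180.0, -0.1, 167.6]
contact_force: [0.3, -0.0, -2.6]
gripper_width: 0.0182
gripper_force: 35.0
```

>>> send_rows(moves=[{"slide": [0.02, 0.18, 0], "turn": -0.03, "gripper": 0}, {"slide": [0.05, 0.34, 0], "turn": -0.07, "gripper": 0}, {"slide": [0.08, 0.48, 0], "turn": -0.11, "gripper": 0}, {"slide": [0.1, 0.58, 0], "turn": -0.14, "gripper": 0}, {"slide": [0.1, 0.64, 0], "turn": -0.17, "gripper": 0}])

```text
time_s: 19.83
tcp_pos: [0.561, 0.1733, 0.2074]
eef_rot: [-180.0, -0.1, -177.0]
contact_force: [0.0, -0.4, -3.4]
gripper_width: 0.0177
gripper_force: 35.0
```

Run:
```python
from h import *
s=get_state(); print(s['tcp_pos'],s['eef_rot'],s['gripper_width'],s['gripper_force'])
d=snap('wrist','w8.png')
print(go([.5624,.1728,.15],-177.25))
```

```text
[0.56103865 0.17328166 0.20741776] [-1.79980338e+02 -7.66297998e-02 -1.76961260e+02] 0.017708783473995213 34.999510645866394
([-0.004, -0.008, 0.383], np.float64(0.006))
```

View pics/w8.png

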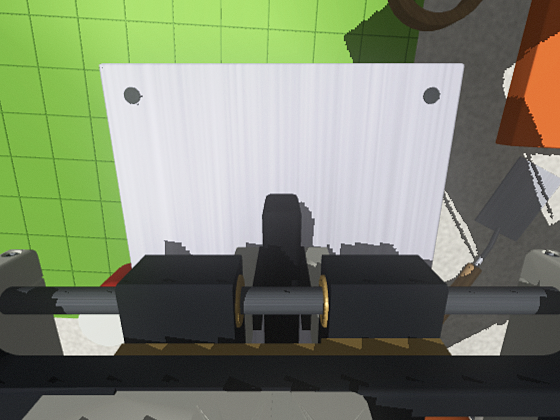

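The cover hangs level: its far edge runs from (100,65) to (465,63), and it hides the counter completely. I'll use those corners to find the cover's offset in the grip.

Run:
```python
from h import *
s=get_state(); d=snap('wrist'); hsv=cv2.cvtColor(d['img'],cv2.COLOR_RGB2HSV)
m=((hsv[...,1]<45)&(hsv[...,2]>120)).astype('uint8'); m[200:]=0; m=cv2.morphologyEx(m,cv2.MORPH_OPEN,np.ones((3,3)))
n,lab=cv2.connectedComponents(m); P=lab==lab[120,280]
def fit(p): vx,vy,x,y=cv2.fitLine(np.array(p,'f'),cv2.DIST_HUBER,0,.01,.01).ravel(); return np.cross([x,y,1],[x+vx,y+vy,1])
T=fit([(x,np.where(P[:,x])[0][0]) for x in range(120,450,3)])
L=fit([(np.where(P[y])[0][0],y) for y in range(75,195,3)]); Rr=fit([(np.where(P[y])[0][-1]+1,y) for y in range(75,195,3) if np.where(P[y])[0][-1]<470])
a=np.radians(s['eef_rot'][2]); tx=np.array([np.cos(a),np.sin(a)]); ty=np.array([np.sin(a),-np.cos(a)])
for z in(s['tcp_pos'][2]-.0132+.008,):
    c=[np.cross(T,l) for l in(L,Rr)]; w=[pix2z(d,v[0]/v[2],v[1]/v[2],z)[:2] for v in c]
    print([v[:2]/v[2] for v in c],w,np.linalg.norm(w[0]-w[1]))
    mid=(w[0]+w[1])/2; print('centre est',mid-.105*tx,'in tool',(mid-s['tcp_pos'][:2])@tx-.105,(mid-s['tcp_pos'][:2])@ty)
    e=w[1]-w[0]; print('yaw of edge minus 90',np.degrees(np.arctan2(e[1],e[0]))-90, s['eef_rot'][2]+180)
print(go([.5624,.1728,.15],-177.25))
```

```text
[array([98.72559325, 64.15067896]), array([465.00794737,  62.56199856])] [array([0.46276754, 0.07978819]), array([0.45214003, 0.25837533])] 0.17890307247894835
centre est [0.56228424 0.17504634] in tool -0.0006663794217935809 0.00099603681178467
yaw of edge minus 90 3.4055891610780833 3.2564731064070713
([-0.006, -0.001, 0.383], np.float64(0.003))
```

The cover and rim corners agree within about 1.5 mm. A small correction, then lowering gently.

>>> send_rows(moves=[{"slide": [-0.003, -0.007, 0.12], "turn": 0.005, "gripper": 0}, {"slide": [-0.003, -0.007, 0.27], "turn": 0.005, "gripper": 0}, {"slide": [-0.003, -0.007, 0.42], "turn": 0.005, "gripper": 0}, {"slide": [-0.003, -0.007, 0.54], "turn": 0.005, "gripper": 0}, {"slide": [-0.003, -0.007, 0.62], "turn": 0.005, "gripper": 0}])

```text
time_s: 20.35
tcp_pos: [0.5608, 0.1693, 0.1129]
eef_rot: [-179.9, -0.2, -177.8]
contact_force: [0.0, 0.4, -2.5]
gripper_width: 0.0178
gripper_force: 35.0
```

>>> send_rows(moves=[{"slide": [0, 0, 0.015], "turn": 0, "gripper": 0}, {"slide": [0, 0, 0.03], "turn": 0, "gripper": 0}, {"slide": [0, 0, 0.045], "turn": 0, "gripper": 0}, {"slide": [0, 0, 0.055], "turn": 0, "gripper": 0}, {"slide": [0, 0, 0.055], "turn": 0, "gripper": 0}])

```text
time_s: 20.77
tcp_pos: [0.5624, 0.171, 0.1076]
eef_rot: [180.0, 0.0, -177.6]
contact_force: [0.0, 0.1, -2.5]
gripper_width: 0.0177
gripper_force: 35.0
```

Run:
```python
from h import *
s=get_state(); print(s['tcp_pos'],s['eef_rot'],s['contact_force'])
print(go([.562,.1722,.1012],-177.25))
```

```text
[0.56242995 0.1709894  0.10755829] [ 1.79970214e+02  4.85903015e-02 -1.77628966e+02] [ 0.03335909  0.1220591  -2.49766067]
([0.003, 0.008, 0.042], np.float64(-0.004))
```

>>> send_rows(moves=[{"slide": [0, 0.007, 0.008], "turn": -0.004, "gripper": 0}, {"slide": [0, 0.007, 0.016], "turn": -0.004, "gripper": 0}, {"slide": [0, 0.007, 0.024], "turn": -0.004, "gripper": 0}, {"slide": [0, 0.007, 0.032], "turn": -0.004, "gripper": 0}, {"slide": [0, 0.007, 0.032], "turn": -0.004, "gripper": 0}])

```text
time_s: 21.18
tcp_pos: [0.5619, 0.1719, 0.102]
eef_rot: [-180.0, -0.0, -177.3]
contact_force: [-0.4, -0.5, -3.2]
gripper_width: 0.0176
gripper_force: 35.0
```

>>> send_rows(moves=[{"slide": [0, 0, 0.004], "turn": 0, "gripper": 0}, {"slide": [0, 0, 0.008], "turn": 0, "gripper": 0}, {"slide": [0, 0, 0.012], "turn": 0, "gripper": 0}, {"slide": [0, 0, 0.014], "turn": 0, "gripper": 0}, {"slide": [0, 0, 0.014], "turn": 0, "gripper": 0}])

```text
time_s: 21.6
tcp_pos: [0.5621, 0.172, 0.1012]
eef_rot: [180.0, 0.0, -177.2]
contact_force: [-4.6, -0.1, 5.6]
gripper_width: 0.0181
gripper_force: 35.0
```

It has contacted at exactly the rim height. Releasing.

>>> send_rows(moves=[{"slide": [0, 0, -0.002], "turn": 0, "gripper": 0.1}, {"slide": [0, 0, -0.002], "turn": 0, "gripper": 0.4}, {"slide": [0, 0, -0.002], "turn": 0, "gripper": 0.6}, {"slide": [0, 0, -0.002], "turn": 0, "gripper": 0.8}, {"slide": [0, 0, -0.002], "turn": 0, "gripper": 0.8}])

```text
time_s: 22.02
tcp_pos: [0.5623, 0.172, 0.1004]
eef_rot: [180.0, 0.0, -177.3]
contact_force: [-0.2, 0.8, -0.4]
gripper_width: 0.0393
gripper_force: 0.0
```

>>> send_rows(moves=[{"slide": [0, 0, 0], "turn": 0, "gripper": 0.8}, {"slide": [0, 0, -0.05], "turn": 0, "gripper": 0.8}, {"slide": [0, 0, -0.2], "turn": 0, "gripper": 0.8}, {"slide": [0, 0, -0.4], "turn": 0, "gripper": 0.8}, {"slide": [0, 0, -0.6], "turn": 0, "gripper": 0.8}])

```text
time_s: 22.43
tcp_pos: [0.5617, 0.1717, 0.1914]
eef_rot: [-179.9, -0.1, -177.2]
contact_force: [1.0, 0.6, 0.5]
gripper_width: 0.0685
gripper_force: 0.0
```

>>> send_rows(moves=[{"slide": [0, 0, -0.2], "turn": 0, "gripper": 0.8}, {"slide": [-0.1, 0, -0.4], "turn": 0, "gripper": 0.8}, {"slide": [-0.2, 0, -0.6], "turn": 0, "gripper": 0.8}, {"slide": [-0.3, 0, -0.8], "turn": 0, "gripper": 0.8}, {"slide": [-0.3, 0, -0.8], "turn": 0, "gripper": 0.8}])

```text
time_s: 22.85
tcp_pos: [0.6111, 0.1745, 0.3176]
eef_rot: [179.9, 0.6, -177.3]
contact_force: [0.9, 0.4, 0.7]
gripper_width: 0.07
gripper_force: 0.0
```

Run:
```python
from h import *
s=get_state(); print(s['tcp_pos'],s['eef_rot'],s['time_s'])
d=snap('wrist','w9.png'); hsv=cv2.cvtColor(d['img'],cv2.COLOR_RGB2HSV)
m=((hsv[...,1]<50)&(hsv[...,2]>100)).astype('uint8'); m[246:]=0; m=cv2.morphologyEx(m,cv2.MORPH_OPEN,np.ones((3,3)))
n,lab=cv2.connectedComponents(m); u=proj(d,[.52,.14,.096]).astype(int)
q=quad(lab==lab[u[1],u[0]]); print(q.round(1)); w=np.array([pix2z(d,*p,.096) for p in q]); print(w.round(4),w.mean(0),pnp(d,q))
```

```text
[0.61113685 0.17448913 0.31764488] [ 179.87289994    0.55089966 -177.25090327] 22.85
[[361.1  43. ]
 [348.4 220. ]
 [213.3 220. ]
 [200.2  43. ]]
[[0.4533 0.257  0.096 ]
 [0.6621 0.2668 0.096 ]
 [0.6702 0.0888 0.096 ]
 [0.4617 0.0786 0.096 ]] [0.56184635 0.17279586 0.096     ] (np.float64(0.42864567624557465), array([0.56206856, 0.17274878, 0.09340552]), array([0.13190325, 0.06404952, 2.70388389]))
```

View pics/w9.png

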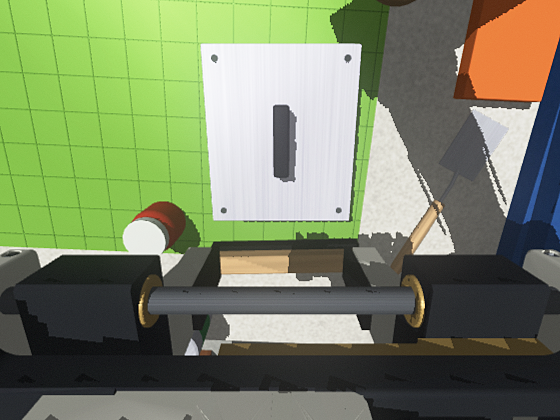

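The cover lies square on the counter, its corners from (200,43) to (348,220) with no blue showing. It is centred within 1 mm and 0.1° of the counter.

```bash
python3 -c "
from h import *
print(order.close_job())"
```

```text
the job is handed in; nothing more can be done
None
```

The dial was pushed back to its zero stop and leant on there at about 10.7 N for over a second, the cover lies flush on the counter (within about 1 mm and 0.1° in the last picture), and the job was handed in at about 23 s with no verdict returned.

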